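# Load the spice carrier and lift it level

### The arm

A 7-joint arm with a two-finger parallel gripper is mounted at the origin on a cart in front of the work surface, level with it; the furniture and walls round the work are solid. World frame = base frame: x ahead of the robot, y to its left, z up, the work surface at z = 0. Lengths are in mm, angles in rad, forces in N, time in s.
With the tool pointing down it reaches from about 425 to 875 mm from the base axis. Payload 8.4 kg.
Tool frame: the origin (TCP) lies on the centre line of the jaws, within the pads' length; the fingertips stand 19 mm ahead of it and the grasp point (between the pads) is the TCP; z points along the fingers, y is the line along which they close (so a half turn about z gives the same grasp; the last joint's range is limited). The gripper opens to 85 mm and grips with 20 to 120 N. Pads are 22 mm wide; open, the fingers measure 114 mm over their backs; the gripper's body (76 mm by 85 mm) begins 54 mm behind the grasp point. The pads swing forward as they close: fully open they stand 13 mm farther back than shut.
Start: joints at [-1.352, 0.333, 0.04, 1.465, -0.013, 1.343, -0.059], TCP at [203.112, 617.423, 250.308] pointing down, gripper open.
Joint ranges: [-2.58, 2.58], [-0.38, 2.09], [-1.3, 1.39], [0.25, 2.4], [-1.5, 4.64], [0.08, 2.09], [-2.65, 2.65]. Speed limits (rad/s): [2.22, 2.22, 2.79, 2.79, 3.14, 3.14, 3.14].

### API

Orientations are given as a unit quaternion [x, y, z, w].
In Python, from cell import bot, grab_frame, camera_model gives the robot as it stands. The module is installed in compiled form; this text tells all that it offers.
- The arm moves only by the shell command python3 -m creep 'ROWS'. ROWS is JSON, one flat list of numbers, 7 for each row, row after row: the shift along the tool's x, y, z as a fraction of full scale, then the turn, a rotation vector about the tool's x, y, z as a fraction of full scale, then the gripper's target within -1 to 1 (shut at 1, half-way at 0, fully open at -1). A call has exactly 5 rows; each row is the pose to reach, as a shift and turn from the pose commanded when the call began, along the tool's axes at that moment; what a row does not reach only later rows make up. Full scale, the value 1, is 1000 mm for a shift and 45 degrees for a turn. A row lasts 1/12 s, in which the tool goes at most 41.7 mm and 7.16 degrees, less where a joint would pass 70% of its speed; a pose out of reach is approached as far as the arm can. A call with a number of a shift or a turn outside -1 to 1 is refused whole. A call with a gripper value outside its range is refused whole. The fingers move at their own pace and stop on an object; the grip force is fixed at half the most. Time passes only in rows, so rows that repeat a pose let the fingers close, or fill a call up. It gives the time, the measured TCP pose, the force, the opening and the grip force at its end, in the units of the state.
- bot.observe(): the state, without advancing time (a new reading comes with each control period).
- grab_frame(name): name is "side" or "top" or "wrist"; returns the picture (480x640x3 uint8, blue, green, red); there is no depth.
- camera_model(name): a dict with "intrinsics" (3x3 intrinsics, pixels), "cam_to_world" (4x4, takes a point from camera to world coordinates). Camera axes: x right, y down, z forward; pixel columns grow to the right and rows downward; lengths in mm; the calibration is good to about 2 mm. A picture is of the moment at which its call begins: read the wrist's pose just before it. camera_model takes no time and is no camera call; for the wrist camera it gives the pose at the moment of the call.
- bot.close_job(): hands the job in; it is judged then, once.
The state is a dict: "time": time; "joint_pos": joint angles; "dq": joint speeds; "effort": joint torques, N m; "position": TCP position; "tcp_rot": TCP orientation; "ft_force": force on the tool from outside, world axes, zero at the start; "wrist_torque": the same for the moment, N m; "grip_width": finger opening in mm; "grasp_force": force on a finger pad.
Only numpy, scipy, OpenCV 4.12 (cv2) and the standard library are available. Lean on these libraries where they do the work, as an engineer would, in place of code of your own. Each camera call takes 0.05 s, during which the arm holds its last target. There are 200 camera calls.

### The job

Put exactly two of the three spice jars into the wooden carrier, one standing in each of its two square bays, while the carrier stands on the worktop; any two will do, and the third stays where it is. Then lift the carrier by the middle of its handle bar about 8 cm clear of the worktop, keeping it level all the while, and finish holding it there still and level, without putting it down or letting go. Do not disturb the salt shaker, the honey jar or the tin.

Things in the scene. Friction and masses are not known exactly. Their poses are not given: they have to be found in the camera images.
- carrier: loose pale wooden condiment carrier, about 0.45 kg, 100 mm along its x, 234 mm along its y, 161 mm tall, with an open square bay at each end of its length and between them two thin steel posts (at x = +-42 mm) that bear a handle bar. Origin at the centre of its underside, z up; at yaw 0 the bays lie left and right (yaw within 0.4 rad of that)
- carrier_grip (a point): centre of the carrier's handle bar, 150 mm above its underside. Flat-sided wooden bar along the carrier's x, 110 mm long, 14 mm thick in y (grip it across y), 22 mm tall. Loaded jars stand lower (tops at 117 mm), their sides 48 mm or more from the bar's middle line
- bay_left (a point): centre of the floor of the left bay, 80 mm to the carrier's +y from its middle, 11 mm above its underside. Bay open at the top, 64 mm square inside, walls 5 mm, rim 45 mm above the underside
- bay_right (a point): centre of the floor of the right bay, 80 mm to the carrier's -y from its middle, 11 mm above its underside. Bay open at the top, 64 mm square inside, walls 5 mm, rim 45 mm above the underside
- jar_a: spice jar, a straight round jar 46 mm in diameter and 106 mm tall with a wide flat screw lid (45 mm in diameter, the top 20 mm), about 0.11 kg; origin at the centre of its underside, z up its axis. One of three alike; at least one stands on each side of the carrier
- jar_b: spice jar, a straight round jar 46 mm in diameter and 106 mm tall with a wide flat screw lid (45 mm in diameter, the top 20 mm), about 0.11 kg; origin at the centre of its underside, z up its axis. One of three alike; at least one stands on each side of the carrier
- jar_c: spice jar, a straight round jar 46 mm in diameter and 106 mm tall with a wide flat screw lid (45 mm in diameter, the top 20 mm), about 0.11 kg; origin at the centre of its underside, z up its axis. One of three alike; at least one stands on each side of the carrier
- salt_shaker: bystander among the spice jars: salt shaker 44 mm in diameter, 90 mm tall, narrowing to a 34 mm domed top; origin at the centre of its underside
- honey_jar: bystander behind the work: squat jar 65 mm in diameter, 100 mm tall; origin at the centre of its underside
- tomato_tin: bystander behind the work: food tin 75 mm in diameter, 110 mm tall; origin at the centre of its underside
Things that resemble listed ones, but are neither listed nor needed, are in the scene too. Leave any purple or turquoise look-alike of the jar_c alone.

How it is judged:
By the outcome, as a careful person would: the job done as asked, in the order asked, and still so for the second after the job is handed in, while the arm keeps its last pose, push and grip.
It also fails if it takes over 58 s, if anything falls off the work surface, if the arm or the gripper's body presses on something with over 40 N, if the wrist force passes 120 N, or if a joint passes its speed limit or range.

## Working session

There is one attempt and no reset: what is moved stays moved. The work goes in short steps, Python scripts to look and compute and a shell command to move; the robot and the scene stay as the last step left them, time stands still between calls to the robot, and variables do not carry over. Pictures are saved under pics/ and viewed, at most 10 in all, crops included, and the job is handed in when it is done.

```bash
mkdir -p pics; python3 - <<'E'
from cell import bot,grab_frame,camera_model
import cv2
for n in("top","side"):
    cv2.imwrite(f"pics/{n}0.png",grab_frame(n)); m=camera_model(n); print(n,m)
s=bot.observe();print(s)
E
```

```text
top {'intrinsics': array([[600.78021055,   0.        , 321.59796085],
       [  0.        , 600.78021055, 237.05485703],
       [  0.        ,   0.        ,   1.        ]]), 'cam_to_world': array([[ 6.26226381e-03, -9.87713007e-01,  1.56153130e-01,
         3.62714265e+02],
       [-9.99940277e-01, -4.78648353e-03,  9.82508494e-03,
         3.82224383e+01],
       [-8.95693981e-03, -1.56205331e-01, -9.87683992e-01,
         1.51709470e+03],
       [ 0.00000000e+00,  0.00000000e+00,  0.00000000e+00,
         1.00000000e+00]])}
side {'intrinsics': array([[538.93258948,   0.        , 328.38461474],
       [  0.        , 538.93258948, 239.64061572],
       [  0.        ,   0.        ,   1.        ]]), 'cam_to_world': array([[ 9.90560530e-01, -7.66917498e-02,  1.13614308e-01,
         4.31476280e+02],
       [-1.36884916e-01, -5.97180702e-01,  7.90340261e-01,
        -1.08710071e+03],
       [ 7.23569471e-03, -7.98431953e-01, -6.02041577e-01,
         9.78605357e+02],
       [ 0.00000000e+00,  0.00000000e+00,  0.00000000e+00,
         1.00000000e+00]])}
{'time': 0.1, 'joint_pos': array([-1.3521964 ,  0.33384454,  0.03986711,  1.46618188, -0.01341216,
        1.34329398, -0.05849722]), 'dq': array([-0.0003692 , -0.00089461,  0.00059616, -0.00091978,  0.00057901,
       -0.00159268, -0.0008992 ]), 'effort': array([ 4.08782711e-03, -6.60012960e+01,  1.37003493e+00, -4.06465387e+01,
        1.69058237e-02,  8.91502801e-03,  7.96045896e-06]), 'position': array([203.00512996, 617.08268794, 249.50778047]), 'tcp_rot': array([ 1.58236873e-01,  9.87400910e-01, -7.27166837e-04, -7.40797560e-05]), 'ft_force': array([ 0.72216822,  0.70573129, -0.40973001]), 'wrist_torque': array([ 0.03091525, -0.0510141 , -0.01328877]), 'grasp_force': 0.0, 'grip_width': 85.76139933267348}
```

View pics/top0.png

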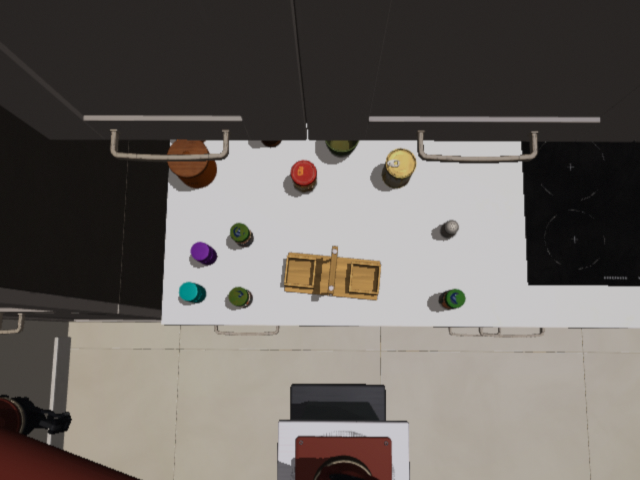

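View pics/side0.png

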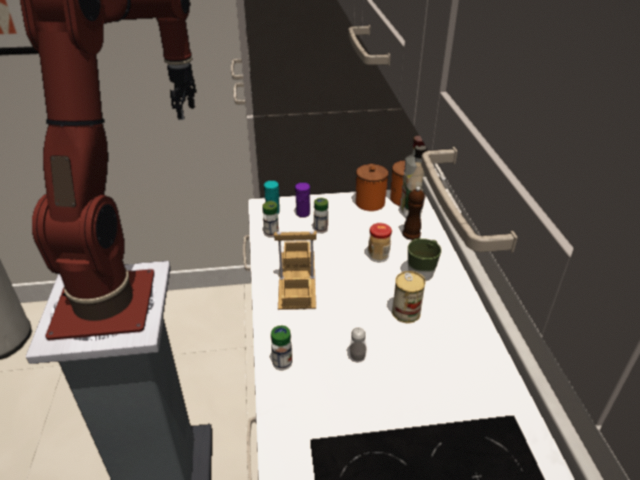

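The top view shows three green-lidded jars (lids near (240,233), (240,297) and (455,299)), the carrier at about (333,275) and the salt shaker at (450,228). I'll enlarge the view to get precise positions.

```bash
cat > h.py <<'E'
from cell import bot,grab_frame,camera_model
import cv2,numpy as np
from scipy.spatial.transform import Rotation as R
def ray(n,u,v,z):
    m=camera_model(n);T=m["cam_to_world"];d=T[:3,:3]@np.linalg.solve(m["intrinsics"],[u,v,1]);o=T[:3,3]
    return o+d*(z-o[2])/d[2]
def proj(n,p):
    m=camera_model(n);T=m["cam_to_world"];q=m["intrinsics"]@(T[:3,:3].T@(np.asarray(p,float)-T[:3,3]));return q[:2]/q[2]
def to(p,yaw):
    # shift (tool axes) fraction and turn to target TCP p, tool down, tool y at world yaw angle (mod pi)
    s=bot.observe();Q=R.from_quat(s["tcp_rot"]);M=Q.as_matrix()
    best=None
    for k in(0,1):
        a=yaw+k*np.pi;y=np.array([np.cos(a),np.sin(a),0]);z=np.array([0,0,-1.]);x=np.cross(y,z)
        r=(Q.inv()*R.from_matrix(np.c_[x,y,z])).as_rotvec()
        if best is None or np.linalg.norm(r)<np.linalg.norm(best):best=r
    print("shift",np.round(M.T@(np.asarray(p)-s["position"])/1000,4),"turn",np.round(best/(np.pi/4),4))
def st():
    s=bot.observe();M=R.from_quat(s["tcp_rot"]).as_matrix()
    print("t",s["time"],"p",s["position"].round(1),"toolx",M[:,0].round(3),"y",M[:,1].round(3),"F",s["ft_force"].round(1),"w",round(s["grip_width"],1),s["grasp_force"],"q",s["joint_pos"].round(2))
E
python3 - <<'E'
from h import *
im=cv2.imread("pics/top0.png")
def crop(u,v,w,h,f):return cv2.resize(im[v:v+h,u:u+w],None,fx=f,fy=f,interpolation=cv2.INTER_CUBIC)
a=crop(280,240,105,65,7); # 735x455
cv2.imwrite("pics/c1.png",a)
b=np.hstack([crop(220,215,50,100,6),crop(430,215,50,100,6)]);cv2.imwrite("pics/c2.png",b[:600])
E
```

```text
(no output)
```

View pics/c1.png

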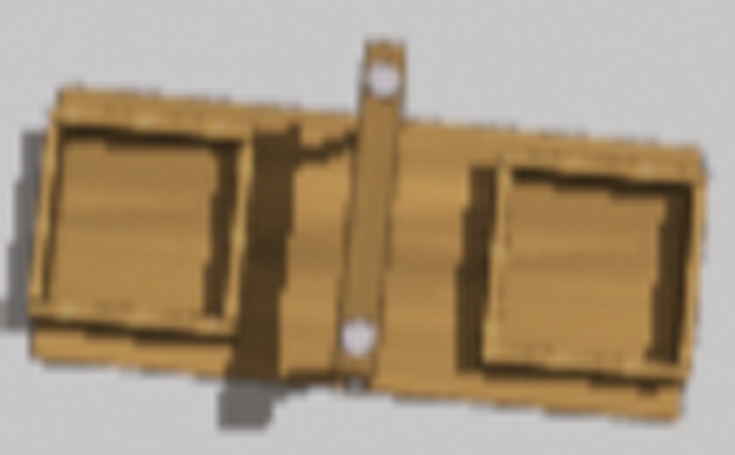

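View pics/c2.png

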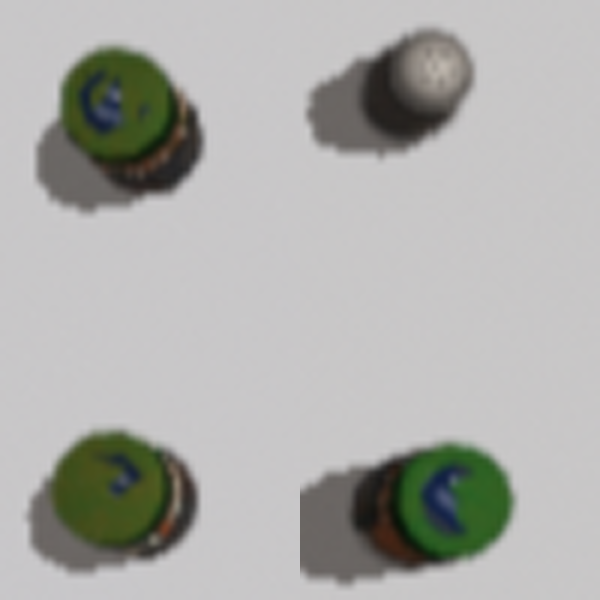

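The crops show the bay rims centred at about (145,224) and (594,268), handle screws at (384,80) and (358,338), lids at (118,103), (110,488) and (455,500), and the salt shaker at (432,70).

```bash
python3 - <<'E'
from h import *
c=lambda x,y,f,u,v,z:ray("top",u+(x+.5)/f-.5,v+(y+.5)/f-.5,z).round(1)
print("rimL",c(145,224,7,280,240,45),"rimR",c(594,268,7,280,240,45))
s1=c(384,80,7,280,240,161);s2=c(358,338,7,280,240,161);print("screws",s1,s2,np.linalg.norm(s1-s2),(s1+s2)/2)
print("rimR-L",np.linalg.norm(c(145,224,7,280,240,45)-c(594,268,7,280,240,45)))
for n,x,y in(("A",118,103),("B",110,488)):
    p=c(x,y,6,220,215,106);print(n,p,"side px lid",proj("side",p),"top",proj("side",p*[1,1,0]))
p=c(155,500,6,430,215,106);print("C",p,proj("side",p))
print("salt",c(130,70,6,430,215,88))
print("honey",ray("top",304,170,100),"tin",ray("top",400,162,110))
E
```

```text
rimL [509.3 104.7  45. ] rimR [494.6 -52.8  45. ]
screws [545.1  22.3 161. ] [461.2  30.4 161. ] 84.29009431718536 [503.15  26.35 161.  ]
rimR-L 158.18451251623844
A [597.7 248.7 106. ] side px lid [320.1285982  201.32630499] top [320.19682633 230.21046273]
B [445.1 247.6 106. ] side px lid [268.58224813 205.09656883] top [270.65022816 234.15409242]
C [ 443.4 -261.2  106. ] [279.23808433 332.21161779]
salt [ 616.5 -259.9   88. ]
honey [751.63344004  96.14792564 100.        ] tin [ 769.69206257 -136.07087506  110.        ]
```

Measurements agree (screws 84 mm apart, bays 158 mm). I'll use the carrier at (502.5,26.2), yaw −0.095, with jars B and C.

```bash
python3 - <<'E'
from h import *
to([445.1,247.6,230],-0.095); st()
E
```

```text
shift [-0.3454 -0.2753  0.0199] turn [-1.5000e-03  1.3000e-03  1.7163e+00]
t 0.1 p [203.  617.1 249.5] toolx [-0.95   0.312 -0.   ] y [ 0.312  0.95  -0.001] F [ 0.7  0.7 -0.4] w 85.8 0.0 q [-1.35  0.33  0.04  1.47 -0.01  1.34 -0.06]
```

```bash
python3 -m creep '[-0.03,-0.024,0.002,0,0,0.15,-1, -0.06,-0.048,0.004,0,0,0.3,-1, -0.09,-0.072,0.006,0,0,0.45,-1, -0.12,-0.096,0.008,0,0,0.6,-1, -0.15,-0.12,0.01,0,0,0.75,-1]'; python3 - <<'E'
from h import *
to([445.1,247.6,230],-0.095); st()
E
```

```text
time: 0.52
position: [308.7, 454.7, 239.9]
tcp_rot: [0.441, 0.898, -0.0, -0.0]
ft_force: [1.9, 0.4, -0.2]
grip_width: 85.3
grasp_force: 0.0
shift [-0.2473 -0.0188  0.0099] turn [-6.00e-04  3.00e-04  9.59e-01]
t 0.5167 p [308.7 454.7 239.9] toolx [-0.612  0.791 -0.   ] y [ 0.791  0.612 -0.001] F [ 1.9  0.4 -0.2] w 85.3 0.0 q [-1.23  0.13  0.19  1.73 -0.03  1.28 -0.37]
```

```bash
python3 -m creep '[-0.035,-0.003,0.002,0,0,0.14,-1, -0.07,-0.006,0.004,0,0,0.28,-1, -0.105,-0.009,0.006,0,0,0.42,-1, -0.14,-0.012,0.008,0,0,0.57,-1, -0.17,-0.014,0.01,0,0,0.72,-1]'; python3 - <<'E'
from h import *
to([445.1,247.6,230],-0.095); st()
E
```

```text
time: 0.93
position: [402.8, 311.5, 230.1]
tcp_rot: [0.674, 0.739, -0.0, 0.0]
ft_force: [1.7, 0.3, -0.3]
grip_width: 85.6
grasp_force: 0.0
shift [-0.0675  0.0363  0.0001] turn [-2.000e-04  4.000e-04  2.374e-01]
t 0.9333 p [402.8 311.5 230.1] toolx [-0.091  0.996 -0.   ] y [ 0.996  0.091 -0.   ] F [ 1.7  0.3 -0.3] w 85.6 0.0 q [-1.08  0.05  0.35  1.85 -0.02  1.25 -0.63]
```

```bash
python3 -m creep '[-0.025,0.013,0,0,0,0.09,-1, -0.05,0.026,0,0,0,0.18,-1, -0.0675,0.036,0,0,0,0.237,-1, -0.0675,0.036,0,0,0,0.237,-1, -0.0675,0.036,0,0,0,0.237,-1]'; python3 - <<'E'
from h import *
to([445.1,247.6,75],-0.095); st()
print(proj("wrist",[445.1,247.6,106]))
cv2.imwrite("pics/w1.png",grab_frame("wrist"))
E
```

```text
time: 1.35
position: [444.7, 249.7, 230.2]
tcp_rot: [0.738, 0.675, -0.0, -0.0]
ft_force: [0.5, 0.2, 0.0]
grip_width: 85.5
grasp_force: 0.0
shift [-0.0021  0.0006  0.1552] turn [-0.0003  0.0001  0.0074]
t 1.35 p [444.7 249.7 230.2] toolx [ 0.089  0.996 -0.   ] y [ 0.996 -0.089 -0.   ] F [0.5 0.2 0. ] w 85.5 0.0 q [-1.    0.05  0.42  1.85 -0.02  1.25 -0.66]
[319.41612872 236.61688235]
```

View pics/w1.png

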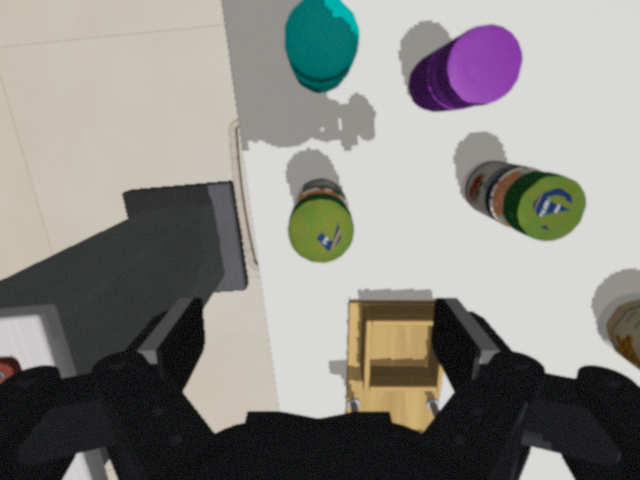

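Wrist view: jar B's lid is at about (321,228) against a predicted (319,237). I'll refine by segmenting the green lids now that the arm has settled.

```bash
cat >> h.py <<'E'
def lids(n,z=106,box=None):
    s=bot.observe(); m=camera_model(n); im=grab_frame(n); hsv=cv2.cvtColor(im,cv2.COLOR_BGR2HSV)
    k=cv2.inRange(hsv,(30,90,40),(75,255,255)); k=cv2.morphologyEx(k,cv2.MORPH_CLOSE,np.ones((15,15)) if n=="wrist" else np.ones((5,5)))
    for c in cv2.findContours(k,cv2.RETR_EXTERNAL,cv2.CHAIN_APPROX_NONE)[0]:
        if cv2.contourArea(c)>(800 if n=="wrist" else 100):
            u,r=cv2.minEnclosingCircle(c); print(n,np.round(u,1),round(r,1),"m",cv2.moments(c)["m10"]/cv2.moments(c)["m00"],cv2.moments(c)["m01"]/cv2.moments(c)["m00"],ray(n,*u,z).round(1))
E
python3 - <<'E'
from h import *
lids("wrist");lids("top");st();to([445.1,247.6,75],-0.095)
E
```

```text
wrist [321.8 229. ] 33.9 m 321.7166868564506 229.29149000605693 [446.1 254.5 106. ]
wrist [544.7 206.5] 40.6 m 544.8678328474247 207.47068351149983 [593.2 257.1 106. ]
top [454.8 298.3] 9.5 m 454.81609195402297 298.2156862745098 [ 442.4 -259.8  106. ]
top [239.6 232.1] 9.6 m 239.32558139534885 232.29457364341084 [596.7 247.8 106. ]
t 1.5 p [443.6 251.7 230.1] toolx [ 0.085  0.996 -0.   ] y [ 0.996 -0.085 -0.   ] F [ 0.4 -0.1  0.1] w 85.4 0.0 q [-1.    0.05  0.42  1.85 -0.02  1.25 -0.66]
shift [-0.0039  0.0019  0.1551] turn [-0.0006  0.      0.0128]
```

```bash
python3 - <<'E'
from h import *
st();lids("wrist");st();lids("side")
for u,v in((362,302),(441,303),(440,388),(366,388)):print(ray("wrist",u,v,45).round(1))
print(camera_model("wrist"))
E
```

```text
t 1.5 p [443.6 251.7 230.1] toolx [ 0.085  0.996 -0.   ] y [ 0.996 -0.085 -0.   ] F [ 0.4 -0.1  0.1] w 85.4 0.0 q [-1.    0.05  0.42  1.85 -0.02  1.25 -0.66]
wrist [323.  230.2] 34.0 m 322.73255755377556 230.5277819757191 [446.7 253.8 106. ]
wrist [545.7 209.5] 40.6 m 545.6738155822126 209.3446827416293 [593.9 255.3 106. ]
t 1.55 p [443.6 251.6 230.1] toolx [ 0.085  0.996 -0.   ] y [ 0.996 -0.085 -0.   ] F [ 0.6  0.2 -0.6] w 85.2 0.0 q [-1.    0.05  0.42  1.85 -0.02  1.25 -0.66]
side [280.5 335.5] 9.9 m 280.4185606060606 335.35227272727275 [ 445.5 -271.2  106. ]
side [422.8 254. ] 17.1 m 424.5008196721312 252.66666666666666 [831.5 -34.3 106. ]
side [269.8 207.4] 7.7 m 269.7551020408163 206.90362811791383 [448.1 234.7 106. ]
[475.  168.8  45. ]
[544.2 161.9  45. ]
[543.4  73.8  45. ]
[473.9  79.8  45. ]
{'intrinsics': array([[384.7254513 ,   0.        , 318.05245924],
       [  0.        , 384.7254513 , 235.40344053],
       [  0.        ,   0.        ,   1.        ]]), 'cam_to_world': array([[ 9.96298626e-01, -8.25595498e-02, -2.39367746e-02,
         4.49386327e+02],
       [-8.59592939e-02, -9.57599609e-01, -2.74979978e-01,
         3.21287666e+02],
       [-2.19622758e-04,  2.76019763e-01, -9.61151935e-01,
         3.54095438e+02],
       [ 0.00000000e+00,  0.00000000e+00,  0.00000000e+00,
         1.00000000e+00]])}
```

```bash
python3 -m creep '[-0.001,0.002,0.035,0,0,0.013,-1, -0.001,0.002,0.07,0,0,0.013,-1, -0.001,0.002,0.105,0,0,0.013,-1, -0.001,0.002,0.135,0,0,0.013,-1, -0.001,0.002,0.155,0,0,0.013,-1]'; python3 - <<'E'
from h import *
to([445.5,250.5,75],-0.095);st()
E
```

```text
time: 2.02
position: [444.5, 249.2, 72.4]
tcp_rot: [0.74, 0.672, -0.002, -0.0]
ft_force: [-0.6, -0.2, 0.0]
grip_width: 85.5
grasp_force: 0.0
shift [ 0.0014  0.0009 -0.0026] turn [-0.0028  0.0027 -0.0014]
t 2.0167 p [444.5 249.2  72.4] toolx [ 0.096  0.995 -0.002] y [ 0.995 -0.096 -0.002] F [-0.6 -0.2  0. ] w 85.5 0.0 q [-0.97  0.23  0.41  2.01 -0.12  0.92 -0.59]
```

Close, then lift straight up.

```bash
python3 -m creep '[0.001,0.001,-0.002,0,0,0,-1, 0.001,0.001,-0.002,0,0,0,0.6, 0.001,0.001,-0.002,0,0,0,1, 0.001,0.001,-0.002,0,0,0,1, 0.001,0.001,-0.002,0,0,0,1]';python3 -m creep '[0,0,0,0,0,0,1, 0,0,0,0,0,0,1, 0,0,0,0,0,0,1, 0,0,0,0,0,0,1, 0,0,0,0,0,0,1]'; python3 - <<'E'
from h import *
st();to([510,106,250],-0.095)
E
```

```text
time: 2.43
position: [448.0, 251.2, 79.3]
tcp_rot: [0.741, 0.672, 0.001, -0.0]
ft_force: [-2.1, -0.1, 6.1]
grip_width: 44.1
grasp_force: 59.8
time: 2.85
position: [448.0, 251.1, 79.3]
tcp_rot: [0.741, 0.672, 0.002, -0.0]
ft_force: [-3.0, 0.6, 8.5]
grip_width: 44.5
grasp_force: 59.9
t 2.85 p [448.  251.1  79.3] toolx [0.097 0.995 0.003] y [ 0.995 -0.097  0.002] F [-3.   0.6  8.5] w 44.5 59.87060001119971 q [-0.97  0.23  0.42  2.   -0.12  0.93 -0.59]
shift [-0.138   0.0761 -0.1709] turn [ 0.002  -0.0034 -0.0033]
```

```bash
python3 -m creep '[0,0,-0.03,0,0,0,1, 0,0,-0.06,0,0,0,1, 0,0,-0.09,0,0,0,1, -0.03,0.015,-0.1,0,0,0,1, -0.06,0.03,-0.1,0,0,0,1]';python3 -m creep '[-0.03,0.016,0,0,0,0,1, -0.06,0.032,0,0,0,0,1, -0.075,0.044,0,0,0,0,1, -0.078,0.046,0,0,0,0,1, -0.078,0.046,0,0,0,0,1]'; python3 -m creep '[0,0,0,0,0,0,1, 0,0,0,0,0,0,1, 0,0,0,0,0,0,1, 0,0,0,0,0,0,1, 0,0,0,0,0,0,1]'; python3 - <<'E'
from h import *
st();to([510,106,92],-0.095);z=bot.observe()["position"]
print(proj("wrist",z+[0,0,27]))
cv2.imwrite("pics/w2.png",grab_frame("wrist"));im=grab_frame("top");cv2.imwrite("pics/t2.png",im)
E
```

```text
time: 3.27
position: [472.8, 189.4, 181.7]
tcp_rot: [0.739, 0.673, 0.004, 0.0]
ft_force: [1.2, -0.7, -2.2]
grip_width: 44.1
grasp_force: 61.8
time: 3.68
position: [510.1, 104.0, 178.2]
tcp_rot: [0.742, 0.671, 0.001, 0.0]
ft_force: [0.6, 0.7, -1.5]
grip_width: 43.9
grasp_force: 61.8
time: 4.1
position: [509.1, 106.1, 177.3]
tcp_rot: [0.74, 0.672, -0.0, -0.0]
ft_force: [0.8, -0.2, -0.7]
grip_width: 43.7
grasp_force: 61.8
t 4.1 p [509.1 106.1 177.3] toolx [0.096 0.995 0.   ] y [ 0.995 -0.096 -0.   ] F [ 0.8 -0.2 -0.7] w 43.7 61.80113185197115 q [-0.81  0.13  0.56  1.9  -0.07  1.14 -0.32]
shift [-0.      0.0009  0.0853] turn [-0.0002 -0.0001 -0.0021]
[318.96745607 373.94723176]
```

View pics/w2.png

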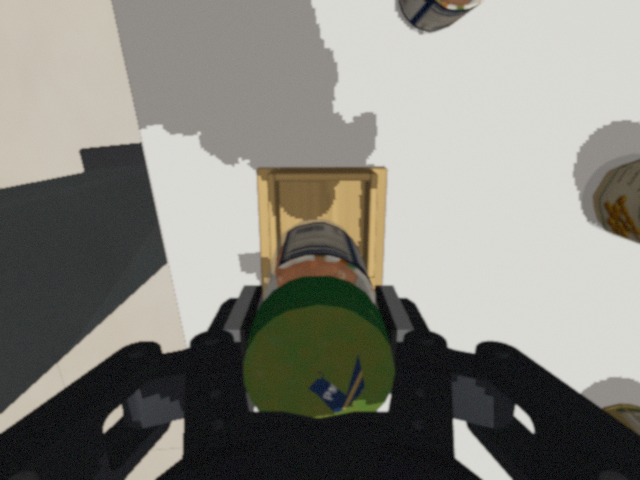

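The wrist view shows the bay's outer rim top edge near row 170, cols 259–386, and the held lid centred near (319,348). I'll compute both.

```bash
python3 - <<'E'
from h import *
print("lid",ray("wrist",319,348,204),"left/right of lid",ray("wrist",247,348,204),ray("wrist",391,348,204))
for u,v in((258,169),(386,168)):print(ray("wrist",u,v,45).round(1))
im=cv2.imread("pics/t2.png");hsv=cv2.cvtColor(im,cv2.COLOR_BGR2HSV)
w=cv2.imread("pics/w2.png")
a=cv2.resize(im[225:315,270:390],None,fx=5,fy=5,interpolation=cv2.INTER_CUBIC)
cv2.imwrite("pics/t2c.png",a)
E
```

```text
lid [510.09397122 114.14921842 204.        ] left/right of lid [489.52485046 116.17435521 204.        ] [530.66316506 112.12407443 204.        ]
[473.7 151.5  45. ]
[557.8 143.9  45. ]
```

View pics/t2c.png

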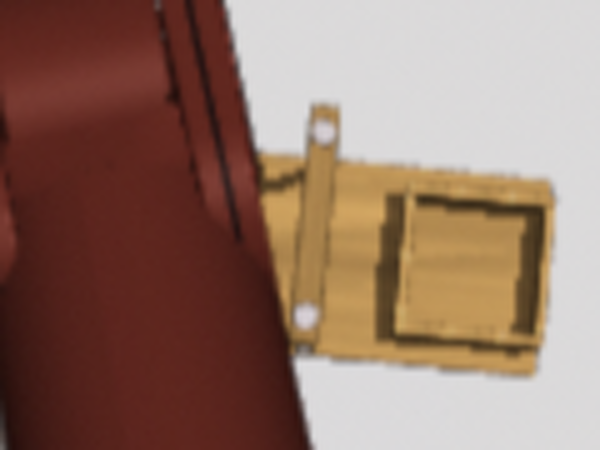

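Both cameras agree within about 3 mm on the jar-to-bay offset, against 9 mm of clearance. I'll lower it with force checks.

```bash
python3 -m creep '[0,0.001,0.02,0,0,0,1, 0,0.001,0.04,0,0,0,1, 0,0.001,0.05,0,0,0,1, 0,0.001,0.06,0,0,0,1, 0,0.001,0.065,0,0,0,1]'; python3 - <<'E'
from h import *
st();to([511,106,92],-0.095)
E
```

```text
time: 4.62
position: [510.0, 105.2, 111.3]
tcp_rot: [0.741, 0.672, -0.001, -0.0]
ft_force: [-0.8, -0.2, -2.2]
grip_width: 44.1
grasp_force: 61.8
t 4.6167 p [510.  105.2 111.3] toolx [ 0.098  0.995 -0.001] y [ 0.995 -0.098 -0.001] F [-0.8 -0.2 -2.2] w 44.1 61.78088620305061 q [-0.78  0.21  0.56  1.96 -0.13  1.   -0.27]
shift [0.0009 0.001  0.0193] turn [-0.0014  0.001  -0.0036]
```

```bash
python3 -m creep '[0,0,0.006,0,0,0,1, 0,0,0.011,0,0,0,1, 0,0,0.015,0,0,0,1, 0,0,0.018,0,0,0,1, 0,0,0.018,0,0,0,1]'; python3 - <<'E'
from h import *
st()
E
```

```text
time: 5.03
position: [510.3, 105.2, 94.0]
tcp_rot: [0.741, 0.672, -0.0, -0.0]
ft_force: [0.3, 0.6, -2.0]
grip_width: 44.1
grasp_force: 61.8
t 5.0333 p [510.3 105.2  94. ] toolx [ 0.098  0.995 -0.   ] y [ 0.995 -0.098 -0.   ] F [ 0.3  0.6 -2. ] w 44.1 61.78126065060496 q [-0.78  0.24  0.55  1.98 -0.15  0.97 -0.25]
```

```bash
python3 -m creep '[0,0,0.001,0,0,0,1, 0,0,0.002,0,0,0,1, 0,0,0.003,0,0,0,1, 0,0,0.003,0,0,0,1, 0,0,0.003,0,0,0,1]'; python3 -m creep '[0,0,0,0,0,0,0, 0,0,0,0,0,0,-0.5, 0,0,0,0,0,0,-1, 0,0,0,0,0,0,-1, 0,0,0,0,0,0,-1]'; python3 -m creep '[0,0,-0.03,0,0,0,-1, 0,0,-0.06,0,0,0,-1, 0,0,-0.1,0,0,0,-1, 0,0,-0.14,0,0,0,-1, 0,0,-0.16,0,0,0,-1]'; python3 - <<'E'
from h import *
st();lids("wrist",117)
to([443,-261,255],-0.095)
E
```

```text
time: 5.45
position: [510.5, 105.3, 91.4]
tcp_rot: [0.741, 0.672, 0.0, 0.0]
ft_force: [-0.0, 0.3, -1.3]
grip_width: 44.6
grasp_force: 61.8
time: 5.87
position: [510.5, 105.3, 91.5]
tcp_rot: [0.741, 0.672, 0.0, 0.0]
ft_force: [0.2, 0.7, 0.9]
grip_width: 85.4
grasp_force: 0.0
time: 6.28
position: [511.8, 105.3, 256.1]
tcp_rot: [0.741, 0.671, 0.002, 0.001]
ft_force: [1.1, 0.2, -0.4]
grip_width: 85.4
grasp_force: 0.0
t 6.2833 p [511.8 105.3 256.1] toolx [0.098 0.995 0.003] y [ 0.995 -0.098  0.004] F [ 1.1  0.2 -0.4] w 85.4 0.0 q [-0.83  0.06  0.57  1.79 -0.03  1.3  -0.35]
wrist [313.5 227.3] 33.0 m 313.28858345319907 227.07905812157048 [510.5 106.4 117. ]
wrist [428.    5.1] 35.4 m 425.0552584670231 12.41610962566845 [595.  239.7 117. ]
shift [-0.3717 -0.0336  0.0015] turn [ 0.0094 -0.0059 -0.0044]
```

Jar B stands in the left bay: its lid measures (510.5,106.4). Next is jar C.

```bash
python3 -m creep '[-0.03,-0.003,0,0,0,0,-1, -0.065,-0.006,0,0,0,0,-1, -0.1,-0.009,0,0,0,0,-1, -0.135,-0.012,0,0,0,0,-1, -0.17,-0.015,0,0,0,0,-1]';python3 -m creep '[-0.035,-0.003,0,0,0,0,-1, -0.07,-0.006,0,0,0,0,-1, -0.105,-0.009,0,0,0,0,-1, -0.14,-0.012,0,0,0,0,-1, -0.17,-0.015,0,0,0,0,-1]'; python3 -m creep '[-0.016,-0.002,0,0,0,0,-1, -0.03,-0.003,0,0,0,0,-1, -0.03,-0.003,0,0,0,0,-1, -0.03,-0.003,0,0,0,0,-1, -0.03,-0.003,0,0,0,0,-1]';python3 - <<'E'
from h import *
st();lids("wrist",106);lids("top")
to([443,-261,77],-0.095)
E
```

```text
time: 6.75
position: [478.3, -64.0, 251.3]
tcp_rot: [0.741, 0.672, 0.0, -0.0]
ft_force: [1.5, -0.4, 0.1]
grip_width: 85.1
grasp_force: 0.0
time: 7.17
position: [446.4, -232.6, 251.6]
tcp_rot: [0.741, 0.671, 0.0, 0.0]
ft_force: [0.6, -0.1, 0.5]
grip_width: 85.2
grasp_force: 0.0
time: 7.58
position: [441.7, -258.7, 251.2]
tcp_rot: [0.741, 0.672, 0.0, -0.0]
ft_force: [0.4, 1.0, 0.2]
grip_width: 85.8
grasp_force: 0.0
t 7.5833 p [ 441.7 -258.7  251.2] toolx [0.097 0.995 0.   ] y [ 0.995 -0.097 -0.   ] F [0.4 1.  0.2] w 85.8 0.0 q [-0.47  0.04  0.95  1.83 -0.03  1.29  0.39]
wrist [323.5 222.8] 31.4 m 322.9231088205675 223.05272199514243 [ 445.6 -256.6  106. ]
top [455.3 298.2] 9.8 m 454.92904953145916 298.2202141900937 [ 442.8 -260.9  106. ]
top [300.1 269.6] 9.8 m 299.9075471698113 269.7176100628931 [507.8 102.5 106. ]
top [239.6 232.1] 9.6 m 239.30736842105264 232.2617543859649 [596.7 247.8 106. ]
shift [-0.0025  0.0014  0.1742] turn [-0.0001 -0.0005 -0.0014]
```

```bash
python3 -m creep '[0,0.002,0.035,0,0,0,-1, 0,0.002,0.07,0,0,0,-1, 0,0.002,0.105,0,0,0,-1, 0,0.002,0.14,0,0,0,-1, 0,0.002,0.172,0,0,0,-1]';python3 -m creep '[0,0,0,0,0,0,-1, 0,0,0,0,0,0,0.6, 0,0,0,0,0,0,1, 0,0,0,0,0,0,1, 0,0,0,0,0,0,1]';python3 -m creep '[0,0,0,0,0,0,1, 0,0,0,0,0,0,1, 0,0,0,0,0,0,1, 0,0,0,0,0,0,1, 0,0,0,0,0,0,1]';python3 - <<'E'
from h import *
st();to([495.5,-53.6,179],-0.095)
E
```

```text
time: 8.1
position: [443.5, -258.6, 77.4]
tcp_rot: [0.74, 0.672, 0.0, -0.0]
ft_force: [0.9, 0.8, -0.6]
grip_width: 85.8
grasp_force: 0.0
time: 8.52
position: [445.0, -260.4, 81.7]
tcp_rot: [0.741, 0.672, 0.001, 0.001]
ft_force: [-1.8, 1.2, 7.2]
grip_width: 44.0
grasp_force: 59.8
time: 8.93
position: [445.0, -260.4, 81.7]
tcp_rot: [0.741, 0.672, 0.001, 0.001]
ft_force: [-1.5, 0.5, 9.4]
grip_width: 44.0
grasp_force: 59.9
t 8.9333 p [ 445.  -260.4   81.7] toolx [0.097 0.995 0.   ] y [ 0.995 -0.097  0.004] F [-1.5  0.5  9.4] w 44.0 59.92019890341908 q [-0.34  0.31  0.9   2.01 -0.3   0.95  0.62]
shift [ 0.2107  0.0305 -0.0971] turn [ 0.005  -0.0004 -0.0034]
```

```bash
python3 -m creep '[0,0,-0.03,0,0,0,1, 0,0,-0.06,0,0,0,1, 0,0,-0.085,0,0,0,1, 0.03,0.004,-0.097,0,0,0,1, 0.06,0.009,-0.097,0,0,0,1]';python3 -m creep '[0.035,0.005,0,0,0,0,1, 0.07,0.01,0,0,0,0,1, 0.105,0.015,0,0,0,0,1, 0.135,0.02,0,0,0,0,1, 0.15,0.0215,0,0,0,0,1]'; python3 -m creep '[0,0,0,0,0,0,1, 0,0,0,0,0,0,1, 0,0,0,0,0,0,1, 0,0,0,0,0,0,1, 0,0,0,0,0,0,1]';python3 - <<'E'
from h import *
st();to([495.5,-53.6,94],-0.095)
cv2.imwrite("pics/w3.png",grab_frame("wrist"));lids("wrist",203)
E
```

```text
time: 9.35
position: [459.6, -203.0, 180.7]
tcp_rot: [0.743, 0.67, 0.003, 0.002]
ft_force: [0.7, 1.2, -1.0]
grip_width: 43.7
grasp_force: 61.8
time: 9.77
position: [495.6, -49.5, 177.8]
tcp_rot: [0.739, 0.673, 0.002, 0.0]
ft_force: [0.7, 1.0, -1.2]
grip_width: 43.7
grasp_force: 61.8
time: 10.18
position: [494.2, -55.0, 176.7]
tcp_rot: [0.742, 0.671, 0.0, 0.0]
ft_force: [0.7, 0.1, -1.2]
grip_width: 44.2
grasp_force: 61.8
t 10.1833 p [494.2 -55.  176.7] toolx [0.1   0.995 0.   ] y [ 0.995 -0.1    0.   ] F [ 0.7  0.1 -1.2] w 44.2 61.80689311120659 q [-0.75  0.08  0.82  1.96 -0.06  1.13 -0.01]
shift [0.0015 0.0011 0.0827] turn [ 0.0006 -0.0004 -0.0062]
wrist [317.4 348.1] 78.9 m 317.73615855188245 346.9056813138038 [494.5 -46.4 203. ]
```

View pics/w3.png

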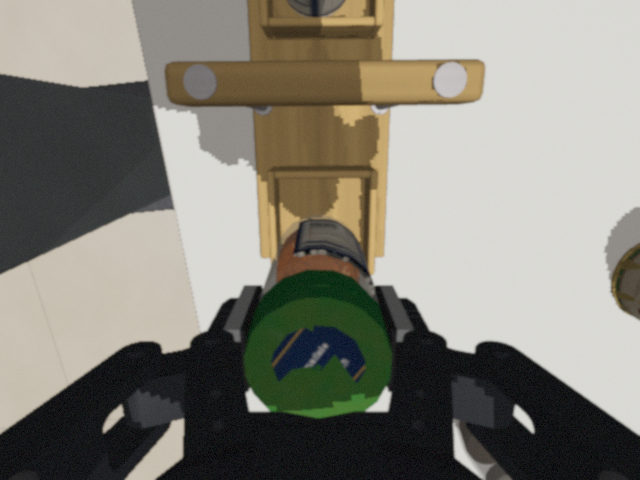

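The held lid is centred at about (318,348) with the right bay's far wall at row 168, the same geometry as the first placing. Lowering.

```bash
python3 -m creep '[0.001,0.002,0.02,0,0,0,1, 0.001,0.002,0.035,0,0,0,1, 0.001,0.002,0.05,0,0,0,1, 0.001,0.002,0.058,0,0,0,1, 0.001,0.002,0.062,0,0,0,1]'; python3 - <<'E'
from h import *
st();to([495.5,-53.6,94],-0.095)
E
```

```text
time: 10.7
position: [495.7, -53.5, 113.3]
tcp_rot: [0.741, 0.671, -0.001, -0.0]
ft_force: [-0.2, -0.9, -0.9]
grip_width: 44.3
grasp_force: 61.8
t 10.7 p [495.7 -53.5 113.3] toolx [ 0.098  0.995 -0.001] y [ 0.995 -0.098 -0.002] F [-0.2 -0.9 -0.9] w 44.3 61.7883689654991 q [-0.71  0.18  0.81  2.02 -0.16  1.    0.07]
shift [-0.0001 -0.0001  0.0193] turn [-0.0022  0.0011 -0.0046]
```

```bash
python3 -m creep '[0,0,0.006,0,0,0,1, 0,0,0.012,0,0,0,1, 0,0,0.016,0,0,0,1, 0,0,0.018,0,0,0,1, 0,0,0.0195,0,0,0,1]'; python3 -m creep '[0,0,0,0,0,0,1, 0,0,0,0,0,0,1, 0,0,0,0,0,0,0, 0,0,0,0,0,0,-0.5, 0,0,0,0,0,0,-1]'; python3 -m creep '[0,0,0,0,0,0,-1, 0,0,0,0,0,0,-1, 0,0,0,0,0,0,-1, 0,0,-0.03,0,0,0,-1, 0,0,-0.06,0,0,0,-1]';python3 -m creep '[0,0,-0.03,0,0,0,-1, 0,0,-0.06,0,0,0,-1, 0,0,-0.09,0,0,0,-1, 0,0,-0.11,0,0,0,-1, 0,0,-0.12,0,0,0,-1]'; python3 - <<'E'
from h import *
st();lids("wrist",117)
to([503,26.3,255],1.476)
E
```

```text
time: 11.12
position: [496.4, -53.2, 94.8]
tcp_rot: [0.741, 0.672, -0.0, 0.0]
ft_force: [0.1, 0.5, -0.4]
grip_width: 44.3
grasp_force: 61.8
time: 11.53
position: [496.6, -53.1, 95.1]
tcp_rot: [0.741, 0.672, 0.0, 0.0]
ft_force: [-0.5, -0.3, -0.3]
grip_width: 66.6
grasp_force: 0.0
time: 11.95
position: [495.0, -53.4, 154.4]
tcp_rot: [0.741, 0.671, -0.002, -0.001]
ft_force: [0.6, 0.2, 0.4]
grip_width: 85.0
grasp_force: 0.0
time: 12.37
position: [497.3, -53.3, 277.6]
tcp_rot: [0.741, 0.672, 0.002, 0.001]
ft_force: [1.3, 0.7, 0.6]
grip_width: 85.3
grasp_force: 0.0
t 12.3667 p [497.3 -53.3 277.6] toolx [0.098 0.995 0.002] y [ 0.995 -0.098  0.004] F [1.3 0.7 0.6] w 85.3 0.0 q [-0.79 -0.03  0.81  1.81  0.02  1.34 -0.09]
wrist [316.4 217.8] 31.0 m 316.2685774946921 217.20269763956537 [497.  -50.7 117. ]
wrist [310.5   4.4] 31.8 m 311.6755438859715 11.995123780945237 [507.5  93.  117. ]
shift [ 0.0796 -0.0025  0.0231] turn [ 0.0023 -0.0057  1.996 ]
```

Both jars stand in their bays. Next I'll move over the handle and turn the tool by a quarter turn.

```bash
python3 -m creep '[0.016,0,0,0,0,-0.15,-1, 0.032,0,0,0,0,-0.3,-1, 0.048,0,0,0,0,-0.45,-1, 0.064,0,0,0,0,-0.6,-1, 0.08,0,0,0,0,-0.75,-1]'; python3 -m creep '[0,0,0,0,0,-0.15,-1, 0,0,0,0,0,-0.3,-1, 0,0,0,0,0,-0.45,-1, 0,0,0,0,0,-0.6,-1, 0,0,0,0,0,-0.75,-1]';python3 -m creep '[0,0,0,0,0,-0.15,-1, 0,0,0,0,0,-0.3,-1, 0,0,0,0,0,-0.45,-1, 0,0,0,0,0,-0.5,-1, 0,0,0,0,0,-0.5,-1]'; python3 - <<'E'
from h import *
import time
st();to([503,26.3,152],1.476);lids("wrist",117);cv2.imwrite("pics/w4.png",grab_frame("wrist"));st()
to([503,26.3,152],1.476);
for a in(-42,42):print(proj("wrist",[502.7+a*.9955,26.2-a*.095,161]))
E
```

```text
time: 12.83
position: [503.6, 27.2, 273.2]
tcp_rot: [0.511, 0.859, -0.001, -0.001]
ft_force: [-0.1, 0.1, -0.2]
grip_width: 85.4
grasp_force: 0.0
time: 13.25
position: [503.6, 26.5, 273.1]
tcp_rot: [0.24, 0.971, -0.001, -0.001]
ft_force: [0.5, 0.1, 0.7]
grip_width: 85.7
grasp_force: 0.0
time: 13.67
position: [503.6, 26.4, 273.3]
tcp_rot: [0.048, 0.999, -0.0, -0.001]
ft_force: [-0.1, -0.1, -0.0]
grip_width: 85.5
grasp_force: 0.0
t 13.6667 p [503.6  26.4 273.3] toolx [-0.995  0.096  0.002] y [ 0.096  0.995 -0.001] F [-0.1 -0.1 -0. ] w 85.5 0.0 q [-0.88 -0.    0.75  1.81  0.    1.34  1.34]
shift [ 4.000e-04 -1.000e-04  1.213e-01] turn [-0.0013 -0.0024 -0.0015]
wrist [591.6 298.9] 33.6 m 591.7645993379551 300.3818000124914 [587.3 236.2 117. ]
wrist [216.4 220.3] 31.5 m 216.2511480042388 219.55263157894737 [494.3 -49.5 117. ]
wrist [419.8 215.7] 31.0 m 420.02906350914964 215.79290754694412 [505.9 102.3 117. ]
t 13.7667 p [503.8  26.4 273.7] toolx [-0.995  0.1    0.001] y [ 0.1    0.995 -0.001] F [-0.7  0.5  0.2] w 85.2 0.0 q [-0.88 -0.    0.75  1.81  0.    1.34  1.34]
shift [ 6.000e-04 -1.000e-04  1.217e-01] turn [-0.0011 -0.0018 -0.0066]
[317.31184634 171.45973641]
[318.08553729 297.62333576]
```

View pics/w4.png

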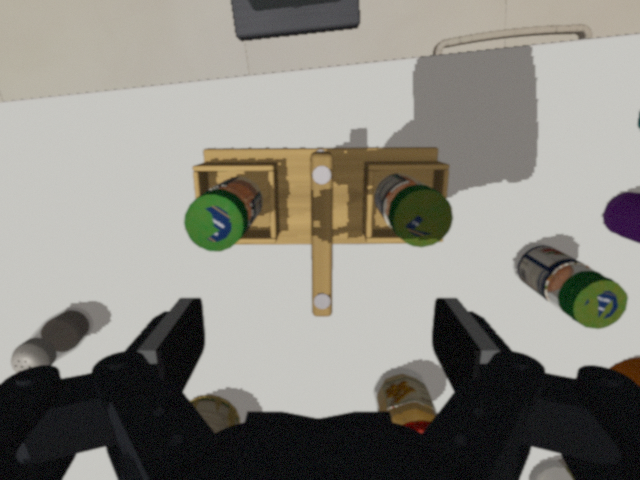

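Wrist view: the handle screws are at (321,174) and (321,301), so the bar is square to the tool and about 1–2 mm to +y. Both jars sit upright in their bays. Descending and gripping.

```bash
python3 -m creep '[0,0.001,0.03,0,0,0,-1, 0,0.001,0.06,0,0,0,-1, 0,0.001,0.09,0,0,0,-1, 0,0.001,0.11,0,0,0,-1, 0,0.001,0.122,0,0,0,-1]'; python3 -m creep '[0,0,0,0,0,0,-1, 0,0,0,0,0,0,-1, 0,0,0,0,0,0,-1, 0,0,0,0,0,0,-1, 0,0,0,0,0,0,-1]'; python3 - <<'E'
from h import *
st();to([503.5,27,151],1.476)
E
```

```text
time: 14.18
position: [502.7, 27.2, 149.8]
tcp_rot: [0.05, 0.999, -0.001, -0.002]
ft_force: [0.0, -0.4, 0.8]
grip_width: 85.6
grasp_force: 0.0
time: 14.6
position: [504.9, 27.6, 153.8]
tcp_rot: [0.049, 0.999, 0.0, 0.001]
ft_force: [0.1, 0.6, -0.6]
grip_width: 85.5
grasp_force: 0.0
t 14.6 p [504.9  27.6 153.8] toolx [-0.995  0.098 -0.001] y [0.098 0.995 0.001] F [ 0.1  0.6 -0.6] w 85.5 0.0 q [-0.84  0.13  0.76  1.96 -0.1   1.08  1.43]
shift [ 0.0013 -0.0007  0.0028] turn [ 0.0011  0.0019 -0.0043]
```

```bash
python3 -m creep '[0.001,-0.0005,0.003,0,0,0,-1, 0.001,-0.0005,0.003,0,0,0,0, 0.001,-0.0005,0.003,0,0,0,0.5, 0.001,-0.0005,0.003,0,0,0,1, 0.001,-0.0005,0.003,0,0,0,1]'; python3 -m creep '[0,0,0,0,0,0,1, 0,0,0,0,0,0,1, 0,0,0,0,0,0,1, 0,0,0,0,0,0,1, 0,0,0,0,0,0,1]';python3 - <<'E'
from h import *
st()
E
```

```text
time: 15.02
position: [503.3, 27.1, 149.9]
tcp_rot: [0.049, 0.999, 0.0, 0.0]
ft_force: [0.3, 0.5, 1.0]
grip_width: 38.9
grasp_force: 0.0
time: 15.43
position: [503.5, 27.3, 150.0]
tcp_rot: [0.049, 0.999, 0.0, 0.0]
ft_force: [0.1, 2.0, 3.0]
grip_width: 13.2
grasp_force: 59.5
t 15.4333 p [503.5  27.3 150. ] toolx [-0.995  0.098 -0.   ] y [0.098 0.995 0.   ] F [0.1 2.  3. ] w 13.2 59.49918508529663 q [-0.84  0.13  0.76  1.97 -0.1   1.08  1.43]
```

Gripped at bar height with a width of 13 mm. I'll lift gently.

```bash
python3 -m creep '[0,0,-0.003,0,0,0,1, 0,0,-0.008,0,0,0,1, 0,0,-0.014,0,0,0,1, 0,0,-0.02,0,0,0,1, 0,0,-0.025,0,0,0,1]'; python3 -m creep '[0,0,-0.006,0,0,0,1, 0,0,-0.012,0,0,0,1, 0,0,-0.018,0,0,0,1, 0,0,-0.024,0,0,0,1, 0,0,-0.03,0,0,0,1]';python3 -m creep '[0,0,-0.006,0,0,0,1, 0,0,-0.012,0,0,0,1, 0,0,-0.018,0,0,0,1, 0,0,-0.023,0,0,0,1, 0,0,-0.027,0,0,0,1]';python3 -m creep '[0,0,0,0,0,0,1, 0,0,0,0,0,0,1, 0,0,0,0,0,0,1, 0,0,0,0,0,0,1, 0,0,0,0,0,0,1]';python3 -m creep '[0,0,0,0,0,0,1, 0,0,0,0,0,0,1, 0,0,0,0,0,0,1, 0,0,0,0,0,0,1, 0,0,0,0,0,0,1]';python3 - <<'E'
from h import *
st();s=bot.observe();print(s["wrist_torque"],R.from_quat(s["tcp_rot"]).as_matrix()[:,2],abs(s["dq"]).max())
a=grab_frame("side")[180:400,200:460];cv2.imwrite("pics/s5.png",cv2.resize(a,None,fx=2.7,fy=2.7,interpolation=cv2.INTER_CUBIC))
E
```

```text
time: 15.85
position: [503.2, 27.0, 175.5]
tcp_rot: [0.049, 0.999, -0.0, 0.0]
ft_force: [0.7, -0.1, -6.4]
grip_width: 13.0
grasp_force: 58.7
time: 16.27
position: [503.3, 27.1, 205.5]
tcp_rot: [0.049, 0.999, 0.0, 0.0]
ft_force: [-0.0, 0.4, -6.6]
grip_width: 13.3
grasp_force: 58.6
time: 16.68
position: [503.4, 27.1, 232.5]
tcp_rot: [0.049, 0.999, 0.0, 0.0]
ft_force: [0.5, 0.5, -5.5]
grip_width: 13.2
grasp_force: 58.7
time: 17.1
position: [503.1, 27.1, 231.5]
tcp_rot: [0.049, 0.999, -0.0, -0.0]
ft_force: [0.0, 0.1, -6.2]
grip_width: 13.1
grasp_force: 58.7
time: 17.52
position: [503.2, 27.1, 231.8]
tcp_rot: [0.049, 0.999, -0.0, -0.0]
ft_force: [-0.9, 0.2, -6.1]
grip_width: 13.0
grasp_force: 58.7
t 17.5167 p [503.2  27.1 231.8] toolx [-0.995  0.098  0.   ] y [ 0.098  0.995 -0.   ] F [-0.9  0.2 -6.1] w 13.0 58.69255542755127 q [-0.87  0.03  0.76  1.87 -0.02  1.25  1.36]
[ 0.01680842 -0.01627657 -0.04048676] [-8.19538977e-05 -8.50404343e-05 -9.99999993e-01] 0.0012994882794568193
```

View pics/s5.png

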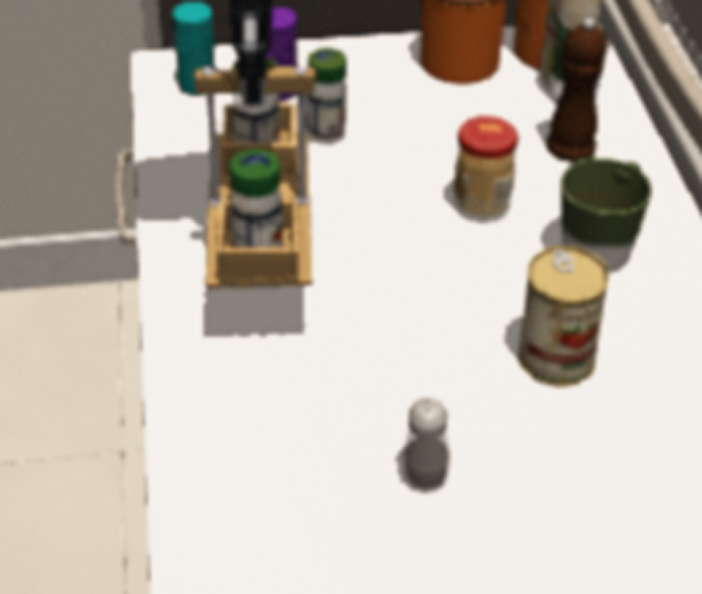

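The side view shows the carrier level and clear of the worktop with both jars upright. The third jar, salt shaker, honey jar and tin are undisturbed. Handing in.

```bash
python3 -c "
from cell import bot;print(bot.close_job())"
```

```text
the job is handed in; nothing more can be done
None
```

The job is handed in: jars stand upright in both bays, and the carrier is held still and level by the middle of its handle about 82 mm above the worktop; nothing else was moved.

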